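Start the pearl pot and hand over the fullest tin

TASK

Get a pot of tapioca pearls going: on the hob under the pot press the red power key, then the orange program key, then the green start key, one at a time and each fully down, without pressing the grey keys. Then lift the three identical closed tins to feel which is the fullest (the heaviest), and leave the two lighter ones standing upright on the counter. Finish while still holding the heaviest tin up in the gripper, upright, still and at least 15 cm above the counter, ready for your workmate to take; tip no tin over and leave everything else where it is.

Things in the scene. Friction and masses are not known exactly. Their poses are not given: they have to be found in the camera images.
- table: the stainless steel counter, fixed, 1450 x 2500 mm, its top at z = 0; origin at the middle of its top
- hob: fixed steel induction hob, 370 mm deep (own x), 300 wide (y), black glass top 76 mm up. Origin: centre of underside; -x is its front, towards the robot. Its front 95 mm is a black key panel sloping down to the front by 0.177 rad: five round keys in a row along y, 45 mm apart between centres, 38 mm behind the front edge. The pot's near side is about 90 mm behind the key centres
- power_top (a point): centre of the top face of the red power key, at the left end of the row as seen from the robot. Round key, 22 mm across, standing 8 mm proud of the panel; its z axis points out of the panel (leaning 0.177 rad from vertical towards the robot)
- power (a joint): travel of the power key in m: 0 up, 0.005 fully down; it springs back; 1.5 N starts it, 5 N holds it fully down
- minus_top (a point): centre of the top face of the left grey key, between red and orange; not to be pressed. Round key, 22 mm across, standing 8 mm proud of the panel; its z axis points out of the panel (leaning 0.177 rad from vertical towards the robot)
- minus (a joint): travel of the minus key in m: 0 up, 0.005 fully down; it springs back; 1.5 N starts it, 5 N holds it fully down
- program_top (a point): centre of the top face of the orange program key, in the middle of the row. Round key, 22 mm across, standing 8 mm proud of the panel; its z axis points out of the panel (leaning 0.177 rad from vertical towards the robot)
- program (a joint): travel of the program key in m: 0 up, 0.005 fully down; it springs back; 1.5 N starts it, 5 N holds it fully down
- plus_top (a point): centre of the top face of the right grey key, between orange and green; not to be pressed. Round key, 22 mm across, standing 8 mm proud of the panel; its z axis points out of the panel (leaning 0.177 rad from vertical towards the robot)
- plus (a joint): travel of the plus key in m: 0 up, 0.005 fully down; it springs back; 1.5 N starts it, 5 N holds it fully down
- start_top (a point): centre of the top face of the green start key, at the right end of the row. Round key, 22 mm across, standing 8 mm proud of the panel; its z axis points out of the panel (leaning 0.177 rad from vertical towards the robot)
- start (a joint): travel of the start key in m: 0 up, 0.005 fully down; it springs back; 1.5 N starts it, 5 N holds it fully down
- tin_a: one of three closed tins that look exactly alike: dark green, cream band, brass-coloured lid; 84 mm along own x, 60 along own y, 124 high. Origin: centre of underside, z up. Straight sides up to 106 mm; the fixed lid above is 2 mm wider. Weighs 0.15 to 0.7 kg, the fullest at least 0.2 kg more than each of the others; centre of mass about 55 mm up. Stands on the counter (z = 0)
- tin_b: one of three closed tins that look exactly alike: dark green, cream band, brass-coloured lid; 84 mm along own x, 60 along own y, 124 high. Origin: centre of underside, z up. Straight sides up to 106 mm; the fixed lid above is 2 mm wider. Weighs 0.15 to 0.7 kg, the fullest at least 0.2 kg more than each of the others; centre of mass about 55 mm up. Stands on the counter (z = 0)
- tin_c: one of three closed tins that look exactly alike: dark green, cream band, brass-coloured lid; 84 mm along own x, 60 along own y, 124 high. Origin: centre of underside, z up. Straight sides up to 106 mm; the fixed lid above is 2 mm wider. Weighs 0.15 to 0.7 kg, the fullest at least 0.2 kg more than each of the others; centre of mass about 55 mm up. Stands on the counter (z = 0)
- pot: low covered stainless pot standing on the hob's glass, 200 mm across (260 over its two side handles), 130 high to the top of its black lid knob; a bystander; origin at the centre of its underside
- shaker: closed steel drinks shaker, 82 mm across, 200 high; a bystander; origin at the centre of its underside
- jug: clear plastic measuring jug with red marks, 90 mm across, 120 high, handle to its own +y; a bystander; origin at the centre of its underside
- syrup: orange syrup bottle with yellow cap, 68 mm across, 210 high; a bystander; origin at the centre of its underside
- spoon: long steel bar spoon lying flat, 240 mm long along its own x; a bystander; origin under the middle of its length
- jigger: small steel double-cone measure, 42 mm across, 75 high; a bystander; origin at the centre of its underside
- cups: stack of white paper cups, 77 mm across, 182 high; a bystander; origin at the centre of its underside

How it is judged (in metres and radians):
On the way, in this order (a step that is already met when the one before it is completed fails the run):
1. the red power key is fully pressed, alone (value of joint power above 0.004 m and value of joint each of minus, program, plus, start below 0.002 m), for 0.05 s.
2. the orange program key is fully pressed, alone (value of joint program above 0.004 m and value of joint each of power, minus, plus, start below 0.002 m), for 0.05 s.
3. the green start key is fully pressed, alone (value of joint start above 0.004 m and value of joint each of power, minus, program, plus below 0.002 m), for 0.05 s.
4. after that, the heaviest tin is in the gripper, clear of the counter, while the two others stand on the counter, each pressing on it with less than the heaviest would (((height (world z) of tin_a above 0.05 m and contact force between tin_a and the fingers above 1 N and contact force between tin_b and table between 0.8 and 4 N and contact force between tin_c and table between 0.8 and 4 N) or (height (world z) of tin_b above 0.05 m and contact force between tin_b and the fingers above 1 N and contact force between tin_a and table between 0.8 and 4 N and contact force between tin_c and table between 0.8 and 4 N) or (height (world z) of tin_c above 0.05 m and contact force between tin_c and the fingers above 1 N and contact force between tin_a and table between 0.8 and 4 N and contact force between tin_b and table between 0.8 and 4 N))), for 0.2 s.
At the end, for the whole second after the job is handed in: The heaviest tin is held in the fingers, its underside over 140 mm above the counter, within 0.3 rad of upright, still, touching nothing else; the two lighter ones (each pressing on the counter with under 4 N, where the heaviest gives over 5 N) stand still and upright on it within 0.1 rad, let go (((height (world z) of tin_a above 0.14 m and contact force between tin_a and the fingers above 1 N and contact force between tin_b and table between 0.8 and 4 N and contact force between tin_c and table between 0.8 and 4 N and angle between tin_a's own z axis and vertical below 0.3 rad and linear speed of tin_a below 0.05 m/s and (contact force between tin_a and pot below 0.2 N and contact force between tin_a and shaker below 0.2 N and contact force between tin_a and syrup below 0.2 N and contact force between tin_a and cups below 0.2 N) and contact force between tin_a and tin_b below 0.2 N and angle between each of tin_b, tin_c's own z axis and vertical below 0.1 rad and height (world z) of each of tin_b, tin_c below 0.01 m and linear speed of each of tin_b, tin_c below 0.03 m/s and contact force between each of tin_b, tin_c and the fingers below 0.2 N and contact force between tin_a and tin_c below 0.2 N) or (height (world z) of tin_b above 0.14 m and contact force between tin_b and the fingers above 1 N and contact force between tin_a and table between 0.8 and 4 N and contact force between tin_c and table between 0.8 and 4 N and angle between tin_b's own z axis and vertical below 0.3 rad and linear speed of tin_b below 0.05 m/s and (contact force between tin_b and pot below 0.2 N and contact force between tin_b and shaker below 0.2 N and contact force between tin_b and syrup below 0.2 N and contact force between tin_b and cups below 0.2 N) and contact force between tin_b and tin_a below 0.2 N and angle between each of tin_a, tin_c's own z axis and vertical below 0.1 rad and height (world z) of each of tin_a, tin_c below 0.01 m and linear speed of each of tin_a, tin_c below 0.03 m/s and contact force between each of tin_a, tin_c and the fingers below 0.2 N and contact force between tin_b and tin_c below 0.2 N) or (height (world z) of tin_c above 0.14 m and contact force between tin_c and the fingers above 1 N and contact force between tin_a and table between 0.8 and 4 N and contact force between tin_b and table between 0.8 and 4 N and angle between tin_c's own z axis and vertical below 0.3 rad and linear speed of tin_c below 0.05 m/s and (contact force between tin_c and pot below 0.2 N and contact force between tin_c and shaker below 0.2 N and contact force between tin_c and syrup below 0.2 N and contact force between tin_c and cups below 0.2 N) and contact force between tin_c and tin_a below 0.2 N and angle between each of tin_a, tin_b's own z axis and vertical below 0.1 rad and height (world z) of each of tin_a, tin_b below 0.01 m and linear speed of each of tin_a, tin_b below 0.03 m/s and contact force between each of tin_a, tin_b and the fingers below 0.2 N and contact force between tin_c and tin_b below 0.2 N))); the arm keeps its last pose, push and grip.
It fails at once if a grey key is pressed (value of joint any of minus, plus above 0.003 m).
It fails at once if two keys are pressed at the same time (value of joint each of power, program above 0.003 m or value of joint each of power, start above 0.003 m or value of joint each of program, start above 0.003 m).
It fails at once if a tin is tipped over (angle between any of tin_a, tin_b, tin_c's own z axis and vertical above 0.6 rad).
It fails at once if a bystander (pot, shaker, jug, syrup, spoon, jigger or cups) is moved by more than 30 mm or, but for the spoon, tipped (distance of any of pot, shaker, jug, syrup, spoon, jigger, cups from where it was at the start of the episode above 0.03 m or angle between any of pot, shaker, jug, syrup, jigger, cups's own z axis and vertical above 0.35 rad).
It also fails if it takes over 72 s, if anything falls off the work surface, if the arm or the gripper's body presses on something with over 40 N, if the wrist force passes 120 N, or if a joint passes its speed limit or range.

ROBOT

A 6-joint arm with a two-finger parallel gripper is mounted at the origin on the work surface. World frame = base frame: x ahead of the robot, y to its left, z up, the work surface at z = 0. Lengths are in mm, angles in rad, forces in N, time in s.
With the tool pointing down it reaches from about 325 to 850 mm from the base axis. Payload 15.5 kg.
Tool frame: the origin (TCP) lies between the finger pads; the fingertips stand 8 mm ahead of it and the grasp point (between the pads) lies 11 mm behind it; z points along the fingers, y is the direction in which the jaws open and shut (so a half turn about z gives the same grasp; the last joint's range is limited). The gripper opens to 91 mm and grips with 3 to 60 N. Pads are 32 mm wide; open, the fingers measure 118 mm over their backs; the gripper's body (76 mm by 178 mm) begins 60 mm behind the grasp point.
Start: joints at [-1.286, 0.494, 1.345, -0, 1.302, -0.096], TCP at [231.71, -580.462, 198.715] pointing down, gripper open.
Joint ranges: [-2.91, 2.91], [-0.82, 2.16], [0.22, 2.67], [-1.22, 4.37], [0.12, 2.79], [-3.08, 3.08]. Speed limits (rad/s): [1.89, 1.89, 2.57, 3.01, 3.01, 3.01].

INTERFACE

Orientations are given as a unit quaternion [w, x, y, z].
In Python, from cell import * gives the robot as it stands. Calls block until the motion is done:
- move_ptp(position, orientation): joint-space move of the TCP to a pose.
- move_straight(position, rotation=None, v=150, guard=None): straight line of the TCP; rotation=None keeps the orientation; v is the mean speed in mm/s. With guard (N) it stops when the force on the tool has changed by that much, and returns True; else False.
- move_joints(angles): joint-space move.
- set_gripper(opening, force=None): opening from 0.0 (shut) to 1.0 (fully open); force is the grip in N (None keeps the last); returns when the fingers have stopped.
- pause(seconds).
- solve_ik(position, orientation): joint angles nearest the present ones, or None.
- read_camera(name): name is "scene" or "top" or "wrist"; returns the picture (400x640x3 uint8, red, green, blue); there is no depth.
- camera_params(name): a dict with "mtx" (3x3 intrinsics, pixels), "R" (3x3) and "t" (3): a world point X has camera coordinates R X + t. Camera axes: x right, y down, z forward; pixel columns grow to the right and rows downward; lengths in mm; the calibration is good to about 2 mm. A picture is of the moment at which its call begins: read the wrist's pose just before it. camera_params takes no time and is no camera call; for the wrist camera it gives the pose at the moment of the call.
A pose or a line that the arm cannot do raises PlanningError and nothing moves.
- close_job(): hands the job in, once; it reports no verdict.
Trained networks look in the newest picture that a camera, given by its name, has taken for a name from the list of things; names that differ only in an ending like _2 or _b are one class to them, and where a whole thing is asked for, a point or a joint stands for the part that bears it (a point fixed in the world has none). Each returns a list of dicts, best first, with "p" (0 to 1); they miss things now and then, are a little off and sometimes report something else, mostly with a low value. They report only what shows in the picture. A call takes as long as a camera call.
- recognise(camera, label): "box" ([left, top, right, bottom] in pixels, round what is visible of it).
Readings, each from a call of its own:
- current_time(): time.
- current_joint_positions(): joint angles.
- current_dq(): joint speeds.
- current_tau(): joint torques, N m.
- current_position(): TCP position.
- current_tool_rot(): TCP orientation.
- current_ft_force(): force on the tool from outside, world axes, zero at the start.
- current_moment(): the same for the moment, N m.
- current_grip_width(): opening from 0.0 (shut) to 1.0 (fully open).
Only numpy, scipy, OpenCV 4.12 (cv2) and the standard library are available. Lean on these libraries where they do the work, as an engineer would, in place of code of your own. Each camera call takes 0.05 s, during which the arm holds its last target.

## Working session

There is one attempt and no reset: what is moved stays moved. The work goes in short steps, each a Python script; the robot and the scene stay as the last script left them, time stands still between calls to the robot, and variables do not carry over. Pictures are saved under pics/ and viewed, and the job is handed in when it is done.

```bash
ls; mkdir -p pics
python3 - <<'E'
from cell import *
import cv2
for n in ("scene","top","wrist"):
    im=read_camera(n); cv2.imwrite(f"pics/{n}0.png",im[:,:,::-1])
    p=camera_params(n); print(n,p["mtx"].round(1).tolist(),p["R"].round(3).tolist(),p["t"].round(1).tolist())
    for l in ("tin_a","hob","power_top","minus_top","program_top","start_top","pot","syrup","shaker","jug","jigger","cups","spoon"):
        print(l,[(d["p"].__round__(2),[round(x) for x in d["box"]]) for d in recognise(n,l)])
print(current_time())
E
```

```text
pics
scene [[370.6, 0.0, 316.3], [0.0, 370.6, 197.7], [0.0, 0.0, 1.0]] [[0.498, 0.867, 0.002], [0.635, -0.363, -0.681], [-0.59, 0.34, -0.732]] [-375.7, -280.4, 1703.7]
tin_a [(0.62, [163, 226, 192, 271]), (0.62, [192, 201, 224, 240]), (0.55, [254, 180, 283, 220])]
hob [(0.61, [312, 150, 429, 248]), (0.39, [296, 208, 320, 260])]
power_top []
minus_top []
program_top [(0.68, [252, 183, 282, 220])]
start_top []
pot [(0.71, [339, 157, 411, 216]), (0.22, [253, 180, 283, 222])]
syrup [(0.98, [202, 244, 233, 293])]
shaker [(0.74, [294, 208, 321, 257])]
jug [(0.85, [260, 226, 294, 267]), (0.31, [256, 181, 283, 222])]
jigger [(0.71, [172, 276, 191, 299])]
cups [(0.93, [404, 119, 426, 164])]
spoon []
top [[368.7, 0.0, 319.7], [0.0, 368.7, 201.4], [0.0, 0.0, 1.0]] [[0.009, -1.0, -0.009], [-0.995, -0.008, -0.1], [0.099, 0.01, -0.995]] [102.4, 627.4, 1217.1]
tin_a [(0.81, [351, 228, 383, 257]), (0.74, [418, 233, 453, 264]), (0.62, [457, 215, 493, 242])]
hob [(0.78, [213, 144, 312, 259])]
power_top []
minus_top [(0.52, [456, 218, 492, 242])]
program_top []
start_top []
pot [(0.63, [218, 150, 307, 213])]
syrup [(0.58, [431, 164, 465, 194])]
shaker [(0.68, [217, 149, 305, 214]), (0.58, [345, 155, 370, 185]), (0.49, [456, 215, 493, 240])]
jug [(0.84, [370, 164, 406, 198]), (0.65, [458, 216, 494, 242])]
jigger [(0.77, [470, 179, 488, 194])]
cups [(0.76, [141, 221, 188, 246])]
spoon [(0.75, [327, 143, 398, 157])]
wrist [[343.3, 0.0, 317.2], [0.0, 343.3, 200.1], [0.0, 0.0, 1.0]] [[0.37, -0.929, -0.0], [-0.894, -0.356, 0.274], [-0.255, -0.101, -0.962]] [-625.0, -30.2, 392.5]
tin_a []
hob []
power_top []
minus_top []
program_top []
start_top []
pot []
syrup []
shaker []
jug []
jigger []
cups []
spoon []
2.1
```

View pics/top0.png

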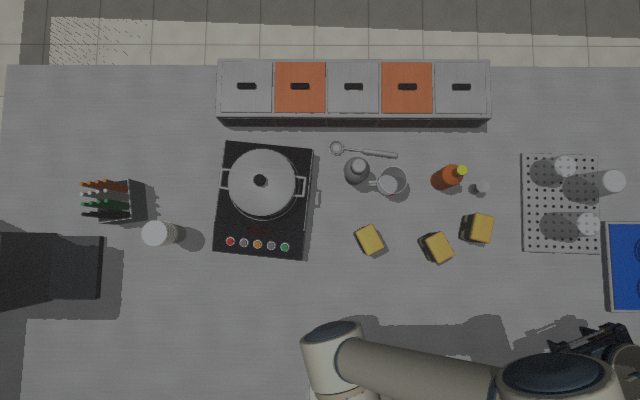

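View pics/scene0.png

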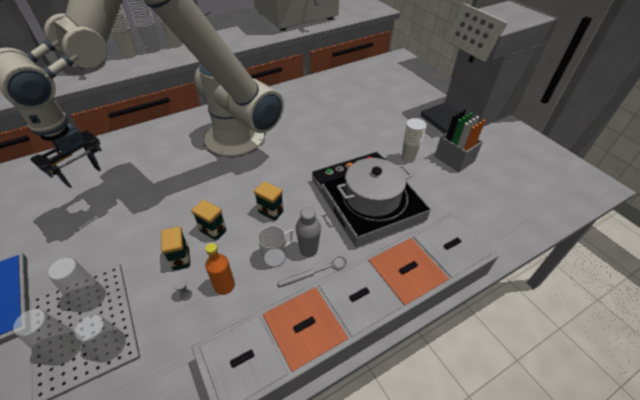

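The top view shows the red to green keys running from (231,241) to (285,247). The three tins have brass lids at about (370,240), (438,247) and (481,228). Next I'll turn those pixels into positions.

```bash
cat > h.py <<'E'
from cell import *
import cv2, numpy as np
def ray(cam,u,v,z,P=None):
    p=P or camera_params(cam); d=np.linalg.inv(p["mtx"])@np.array([u,v,1.])
    R=p["R"];C=-R.T@p["t"];d=R.T@d
    return C+d*(z-C[2])/d[2]
def proj(cam,X,P=None):
    p=P or camera_params(cam); x=p["mtx"]@(p["R"]@np.asarray(X,float)+p["t"]); return x[:2]/x[2]
E
python3 - <<'E'
from h import *
im=cv2.imread("pics/top0.png")
cv2.imwrite("pics/topzoom.png",cv2.resize(im[135:265,205:505],None,fx=2.66,fy=2.66,interpolation=cv2.INTER_CUBIC))
for u,v in [(231,241),(244,243),(258,244),(271,246),(285,247)]: print(ray("top",u,v,73.5).round(0))
hsv=cv2.cvtColor(im,cv2.COLOR_BGR2HSV)
m=cv2.inRange(hsv,(15,90,90),(30,255,255)); m[:,:340]=0;m[:,500:]=0;m[:210]=0;m[270:]=0
n,l,s,c=cv2.connectedComponentsWithStats(m)
for i in range(1,n):
    if s[i][4]>100:
        pts=np.argwhere(l==i)[:,::-1].astype(np.float32)
        P=np.array([ray("top",*q,122)[:2] for q in pts],np.float32)
        print(s[i],c[i].round(1),cv2.minAreaRect(P))
E
```

```text
[491. 394.  74.]
[485. 352.  74.]
[482. 306.  74.]
[476. 264.  74.]
[473. 218.  74.]
[470 213  24  30 534] [481.8 227.5] ((540.290283203125, -397.4578857421875), (60.7979621887207, 83.81246185302734), 76.70825958251953)
[355 224  29  32 540] [369.2 239.3] ((500.8606262207031, -48.018402099609375), (84.61656951904297, 61.493629455566406), 27.94898796081543)
[425 231  29  32 540] [439.3 246.7] ((479.3404235839844, -264.6869812011719), (84.14759063720703, 61.2601432800293), 26.711530685424805)
```

View pics/topzoom.png

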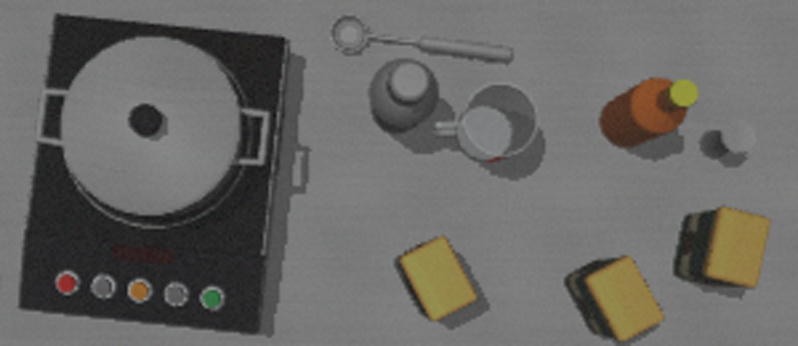

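Sizes agree with the description: the lids measure 84x61 mm and the key row about 177 mm. I'll go up and over the keys, then check with the wrist camera.

```bash
cat >> h.py <<'E'
from scipy.spatial.transform import Rotation as Ro
def quat(M):
    q=Ro.from_matrix(M).as_quat(); return [float(q[3]),*map(float,q[:3])]
def keyrot(yaw,tilt=0.177):
    hx=np.array([np.cos(yaw),np.sin(yaw),0]); hy=np.array([-np.sin(yaw),np.cos(yaw),0])
    n=-np.sin(tilt)*hx+np.cos(tilt)*np.array([0,0,1.]); z=-n
    out=[]
    for s in (1,-1):
        y=s*hy; x=np.cross(y,z); out.append(quat(np.column_stack([x,y,z])))
    return n,out
def downrot(a):
    "tool down, jaw axis at angle a in xy: both variants"
    out=[]
    for b in (a,a+np.pi):
        y=np.array([np.cos(b),np.sin(b),0]); z=np.array([0,0,-1.]); out.append(quat(np.column_stack([np.cross(y,z),y,z])))
    return out
def pick(pos,qs):
    best=None
    for q in qs:
        j=solve_ik(list(map(float,pos)),q)
        if j is not None and (best is None or abs(j[5])<abs(best[1][5])): best=(q,j)
    return best
E
python3 - <<'E'
from h import *
n,qs=keyrot(np.radians(-5.8))
p=np.array([482,306,73.5])+n*150
q,j=pick(p,qs); print(np.round(j,2),p.round())
move_straight([231.7,-580.5,380]); move_ptp([300,-300,380],pick([300,-300,380],qs)[0])
set_gripper(0.0,20)
q,j=pick(p,qs); print(np.round(j,2))
move_ptp(list(map(float,p)),q)
P=camera_params("wrist"); im=read_camera("wrist"); cv2.imwrite("pics/w1.png",im[:,:,::-1])
np.savez("w1.npz",**{k:P[k] for k in("mtx","R","t")})
print(current_position(),current_time(),current_ft_force())
for l in("power_top","program_top","start_top","minus_top"): print(l,recognise("wrist",l)[:3])
for k,X in zip("rmopg",[(491,394,74),(485,352,74),(482,306,74),(476,264,74),(473,218,74)]): print(k,proj("wrist",X,P).round())
E
```

```text
[ 0.56  0.3   1.62 -0.12  1.08 -0.86] [456. 309. 221.]
[ 0.56  0.3   1.62 -0.12  1.08 -0.86]
[456.21198886 307.97672955 221.38376689] 8.2917 [ 0.22452896 -1.02626877 -0.29853741]
power_top [{'box': [398.7, 169.2, 423.4, 189.3], 'p': 0.93}, {'box': [0.0, 172.3, 76.0, 266.6], 'p': 0.19}]
program_top [{'box': [311.5, 171.1, 333.5, 192.9], 'p': 0.76}, {'box': [0.0, 168.6, 74.7, 267.9], 'p': 0.17}]
start_top [{'box': [222.8, 171.4, 247.8, 190.1], 'p': 0.89}, {'box': [354.8, 170.1, 377.3, 192.2], 'p': 0.18}]
minus_top [{'box': [355.3, 171.7, 374.1, 190.9], 'p': 0.74}, {'box': [318.5, 264.4, 446.5, 360.6], 'p': 0.21}]
r [406. 181.]
m [364. 180.]
o [318. 181.]
p [276. 180.]
g [230. 182.]
```

View pics/w1.png

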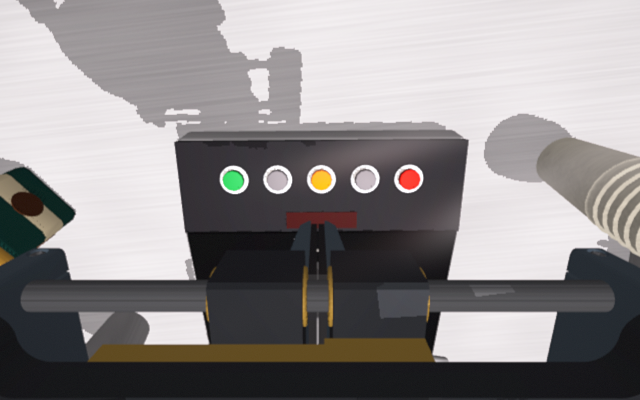

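The wrist picture shows red at (409,179), orange at (321,179) and green at (234,180), within about 4 px of my top-view estimates. I'll refine those and press red.

```bash
cat >> h.py <<'E'
def keys():
    P=dict(np.load("w1.npz")); im=cv2.cvtColor(cv2.imread("pics/w1.png"),cv2.COLOR_BGR2HSV)
    K={}
    for k,(lo,hi),x0 in (("power",((0,150,120),(8,255,255)),395),("program",((12,150,120),(30,255,255)),305),("start",((45,120,80),(80,255,255)),220)):
        m=cv2.inRange(im,lo,hi); M=np.zeros_like(m); M[165:195,x0:x0+32]=m[165:195,x0:x0+32]
        mo=cv2.moments(M,True); u,v=mo["m10"]/mo["m00"],mo["m01"]/mo["m00"]
        K[k]=(ray("wrist",u,v,73.7,P),(u,v),mo["m00"])
    return K
def press(k,guard=9):
    K=keys(); d=K["power"][0]-K["start"][0]; yaw=np.arctan2(-d[0],d[1])
    n,qs=keyrot(yaw); X=K[k][0]
    up=X+n*(8+30); q,j=pick(up,qs)
    move_ptp([*map(float,up)],q); 
    a=X+n*(8+4); move_straight([*map(float,a)],v=100)
    pause(0.1); f0=np.array(current_ft_force())
    b=X+n*(8-8); hit=move_straight([*map(float,b)],v=15,guard=guard)
    f1=np.array(current_ft_force()); p=np.array(current_position()); pause(0.2)
    f2=np.array(current_ft_force()); p2=np.array(current_position())
    print(k,"hit",hit,"tip above key rest plane along n: %.2f %.2f"%((p-X)@n-8,(p2-X)@n-8),"dF",(f1-f0).round(1),(f2-f0).round(1),"lat err",np.round(p-X-((p-X)@n)*n,2))
    move_straight([*map(float,up)],v=100); print(current_time())
E
python3 - <<'E'
from h import *
K=keys()
for k in K: print(k,K[k][0].round(1),np.round(K[k][1],1),K[k][2])
d=K["power"][0]-K["start"][0]; print(np.linalg.norm(d), np.degrees(np.arctan2(-d[0],d[1])))
press("power")
im=read_camera("wrist"); cv2.imwrite("pics/w2.png",im[:,:,::-1])
E
```

```text
power [488.8 397.   73.7] [409.1 178.8] 311.0
program [480.5 309.2  73.7] [320.9 179.6] 306.0
start [471.8 221.4  73.7] [232.8 180.1] 314.0
176.47813714557222 -5.515437583510245
power hit False tip above key rest plane along n: -7.97 -7.90 dF [ 1.1 -0.8 -0.9] [-0.3 -0.8  0. ] lat err [0.01 0.02 0.  ]
11.3167
```

View pics/w2.png

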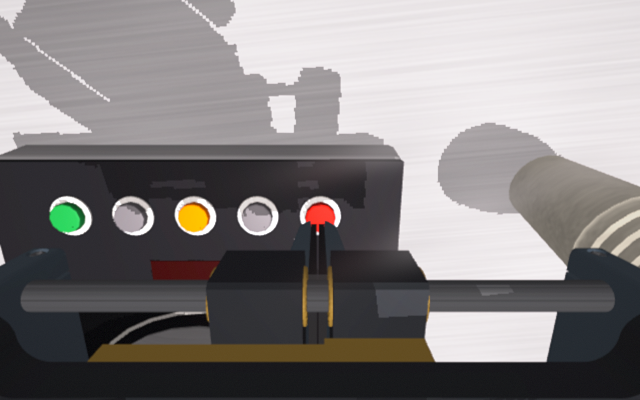

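There was no contact: the surface is lower than I assumed. The row spacing also reads 176.5 instead of 180 mm, which points the same way. I'll find the height by triangulating.

Run:
```python
from h import *
P1=dict(np.load("w1.npz")); P2=camera_params("wrist"); np.savez("w2.npz",**{k:P2[k] for k in("mtx","R","t")})
PT=camera_params("top")
def cen(f,x0,x1,y0,y1,lo,hi):
    im=cv2.cvtColor(cv2.imread(f),cv2.COLOR_BGR2HSV); m=cv2.inRange(im,lo,hi);M=np.zeros_like(m);M[y0:y1,x0:x1]=m[y0:y1,x0:x1];mo=cv2.moments(M,True);return mo["m10"]/mo["m00"],mo["m01"]/mo["m00"],mo["m00"]
c={"program":((12,150,120),(30,255,255)),"start":((45,100,60),(85,255,255))}
b1={"program":(305,337,165,195),"start":(218,250,165,195)}
b2={"program":(175,215,198,236),"start":(45,92,195,240)}
bt={"program":(250,266,237,251),"start":(277,293,240,255)}
def pm(P): return P["mtx"]@np.c_[P["R"],P["t"]]
for k in c:
    u1=cen("pics/w1.png",*b1[k],*c[k]);u2=cen("pics/w2.png",*b2[k],*c[k]);ut=cen("pics/top0.png",*bt[k],*c[k]);print(k,np.round([u1,u2,ut],1))
    for A,B,a,b in((P1,P2,u1,u2),(P1,PT,u1,ut),(P2,PT,u2,ut)):
        X=cv2.triangulatePoints(pm(A),pm(B),np.array(a[:2]),np.array(b[:2]));print((X[:3]/X[3]).ravel().round(1))
for z in(60,65,70,74):
    for f,P in(("w1",P1),):
        a=ray("",*cen("pics/w1.png",*b1["program"],*c["program"])[:2],z,P);b=ray("",*cen("pics/w1.png",*b1["start"],*c["start"])[:2],z,P);print(z,np.linalg.norm(a-b))
```

```text
program [[320.9 179.6 306. ]
 [193.2 217.1 677. ]
 [256.9 243.8  23. ]]
[482.9 308.9  67.3]
[482.1 309.7  70.5]
[482.  310.1  69.3]
start [[232.8 180.1 319. ]
 [ 66.2 217.3 807. ]
 [284.3 246.7  28. ]]
[473.9 219.6  67.9]
[473.6 220.6  70.1]
[473.6 220.8  69.2]
60 92.01600478154047
65 90.6291894998765
70 89.24237421821243
74 88.13292199288122
```

Triangulation puts the key tops at z of about 67.5, and the spacing there is 89.8 mm against 90 expected. I'll use that and press red again.

```bash
cat >> h.py <<'E'
def keys():
    o=np.array([482.7,309.0,67.5]); d=np.array([9.0,89.4,0])
    return {"power":(o+d,),"program":(o,),"start":(o-d,)}
E
sed -i 's/b=X+n\*(8-8)/b=X+n*(8-9)/' h.py
python3 - <<'E'
from h import *
press("power")
E
```

```text
power hit False tip above key rest plane along n: -8.92 -8.90 dF [-0.6  0.3  0.6] [0.1 0.3 0.9] lat err [0.05 0.03 0.01]
13.8833
```

Run:
```python
from h import *
print(current_position(), current_grip_width())
K=keys(); d=K["power"][0]-K["start"][0]; yaw=np.arctan2(-d[0],d[1]); n,qs=keyrot(yaw); X=K["power"][0]
print(move_straight([*map(float,X+n*8)],v=60,guard=15)); print(current_position())
im=read_camera("wrist"); cv2.imwrite("pics/w3.png",im[:,:,::-1])
P=camera_params("wrist"); print("key",proj("",X,P),"tip",proj("",np.array(current_position())-8*n,P))
im=read_camera("scene")[:,:,::-1]; print(proj("scene",X))
u,v=proj("scene",X).astype(int)
cv2.imwrite("pics/s3.png",cv2.resize(im[v-70:v+50,u-90:u+90],None,fx=4,fy=4,interpolation=cv2.INTER_CUBIC))
```

```text
[485.01515993 399.0517822  104.94129402] 0.0027863098660991623
False
[490.29696134 398.49232731  75.20626258]
key [317.07834777 233.64731058] tip [317.23656638 233.90425242]
[369.31886747 158.41998018]
```

View pics/w3.png

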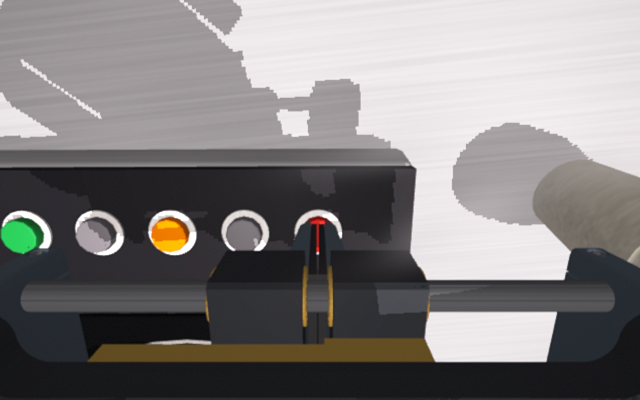

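View pics/s3.png

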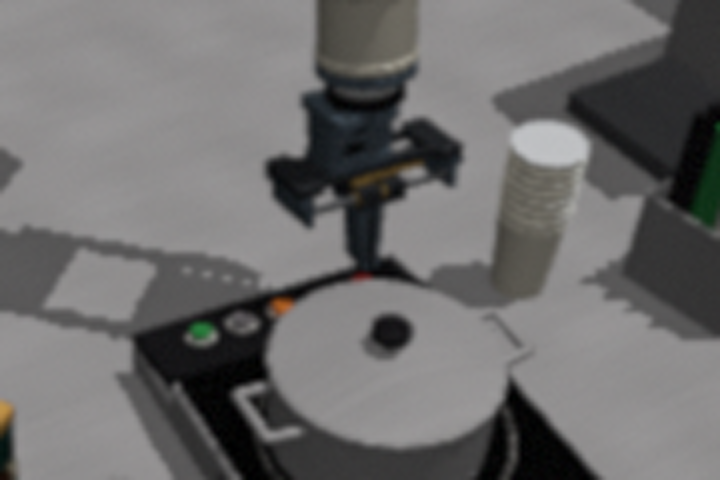

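Run:
```python
from h import *
P3=camera_params("wrist"); np.savez("w3.npz",**{k:P3[k] for k in("mtx","R","t")})
P1=dict(np.load("w1.npz"));P2=dict(np.load("w2.npz"))
def blob(f,box,lo,hi):
    im=cv2.cvtColor(cv2.imread(f),cv2.COLOR_BGR2HSV); m=cv2.inRange(im,lo,hi);M=np.zeros_like(m);x0,x1,y0,y1=box;M[y0:y1,x0:x1]=m[y0:y1,x0:x1]
    p=np.argwhere(M)[:,::-1];return p.min(0),p.max(0),p.mean(0),len(p)
for f,b in(("w1",(305,337,165,195)),("w2",(170,220,198,240)),("w3",(140,200,205,260))): print(f,blob(f"pics/{f}.png",b,(10,120,80),(30,255,255)))
im=cv2.imread("pics/w3.png"); cv2.imwrite("pics/w3z.png",cv2.resize(im[180:270,0:360],None,fx=2.2,fy=2.2,interpolation=cv2.INTER_CUBIC))
im=cv2.imread("pics/w1.png"); cv2.imwrite("pics/w1z.png",cv2.resize(im[130:230,180:470],None,fx=2.7,fy=2.7,interpolation=cv2.INTER_CUBIC))
K=keys()
for P in(P1,P2,P3): print([proj("",K[k][0],P).round(1).tolist() for k in K])
print(-P3["R"].T@P3["t"],-P1["R"].T@P1["t"])
```

```text
w1 (array([311, 170]), array([331, 189]), array([320.86833856, 179.55172414]), 319)
w2 (array([178, 202]), array([209, 231]), array([193.34844193, 216.92634561]), 706)
w3 (array([151, 217]), array([188, 251]), array([169.4346116, 234.4346116]), 1017)
[[408.9, 179.0], [320.8, 179.3], [232.9, 179.6]]
[[319.9, 217.6], [193.2, 217.3], [66.5, 216.9]]
[[317.0, 233.4], [169.1, 233.6], [21.2, 233.7]]
[382.57615272 409.59184509 246.03885283] [348.38442748 319.24582527 391.7529234 ]
```

View pics/w3z.png

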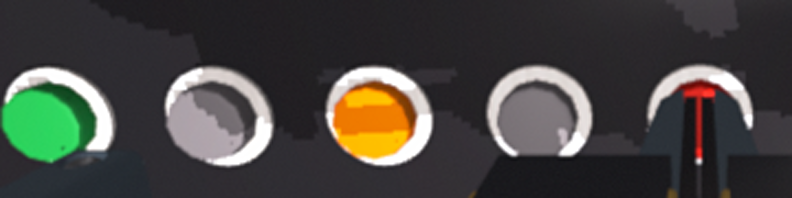

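View pics/w1z.png

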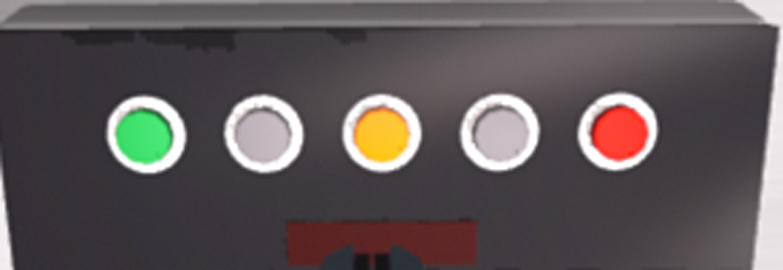

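The wrist and scene views both show the closed fingertips still standing about 10–15 mm above the red key. In the scene crop the fingertip ends at about (362,268) and the key is at (362,280). So the closed tips reach less far than I assumed, and I'll go on down under guard.

```bash
sed -i 's/b=X+n\*(8-9)/b=X+n*(8-DEPTH)/; s/^from cell import \*$/from cell import *\nDEPTH=24/' h.py
python3 - <<'E'
from h import *
press("power")
im=read_camera("wrist"); cv2.imwrite("pics/w4.png",im[:,:,::-1])
E
```

```text
power hit False tip above key rest plane along n: -23.91 -23.96 dF [-1.1 -2.2  3.4] [-1.5 -1.2  4.2] lat err [-0.05  0.01 -0.01]
18.3
```

Run:
```python
from h import *
K=keys(); d=K["power"][0]-K["start"][0]; yaw=np.arctan2(-d[0],d[1]); n,qs=keyrot(yaw); X=K["power"][0]
f0=np.array(current_ft_force())
move_straight([*map(float,X+n*(8-16))],v=60,guard=12)
for k in range(16,31):
    h=move_straight([*map(float,X+n*(8-k))],v=20,guard=12); pause(.1)
    print(k,h,"%.2f"%((np.array(current_position())-X)@n-8),(np.array(current_ft_force())-f0).round(1), "n-force %.1f"%((np.array(current_ft_force())-f0)@n))
    if h or (np.array(current_ft_force())-f0)@n>8: break
P=camera_params("wrist");im=read_camera("wrist"); cv2.imwrite("pics/w5.png",im[:,:,::-1]); print(proj("",X,P))
im=read_camera("scene")[:,:,::-1]
u,v=proj("scene",X).astype(int)
cv2.imwrite("pics/s5.png",cv2.resize(im[v-70:v+50,u-90:u+90],None,fx=4,fy=4,interpolation=cv2.INTER_CUBIC))
print(current_time())
```

```text
16 False -15.82 [-0.1 -0.1  0.9] n-force 0.9
17 False -17.02 [-0.3  0.6  0.5] n-force 0.5
18 False -18.00 [-0.1 -0.  -1.3] n-force -1.2
19 False -19.02 [0.8 0.  0.4] n-force 0.2
20 False -19.98 [-0.3  0.8 -0.3] n-force -0.2
21 False -20.92 [0.2 0.3 1.7] n-force 1.7
22 False -21.95 [1.  0.2 2.1] n-force 1.9
23 False -22.96 [1.  2.6 3. ] n-force 2.9
24 False -23.97 [0.8 0.2 4.3] n-force 4.1
25 False -24.98 [0.4 1.4 5. ] n-force 4.8
26 False -25.68 [-1.5  1.7 10. ] n-force 10.1
[317.08156845 251.42441207]
23.2167
```

View pics/w5.png

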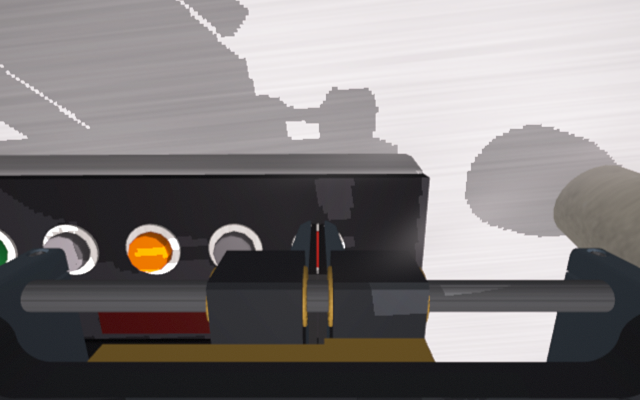

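View pics/s5.png

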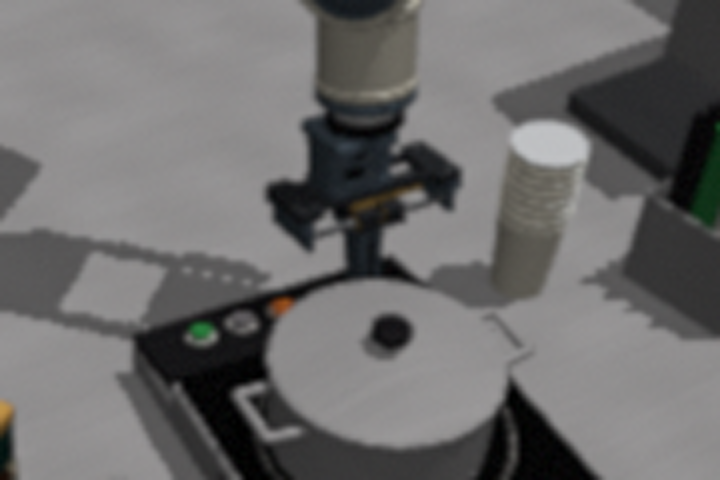

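Red went fully down: force starts at about −20.5 mm, runs up 5 mm of travel and then hits the stop at 10 N. So the closed tips sit 20 mm shorter than stated. I'll apply that offset and press orange and green.

```bash
cat >> h.py <<'E'
def press2(k):
    K=keys(); d=K["power"][0]-K["start"][0]; yaw=np.arctan2(-d[0],d[1]); n,qs=keyrot(yaw); X=K[k][0]
    g=lambda s:[*map(float,X+n*(8+s))]
    move_straight(g(0),v=150); move_straight(g(-17.5),v=80); pause(.05); f0=np.array(current_ft_force())
    h=move_straight(g(-27.5),v=20,guard=9); F=[]
    for i in range(4): pause(.05); F.append(float((np.array(current_ft_force())-f0)@n))
    print(k,h,"depth %.2f"%((np.array(current_position())-X)@n-8),np.round(F,1)); 
    im=read_camera("wrist"); cv2.imwrite(f"pics/p_{k}.png",im[:,:,::-1])
    move_straight(g(0),v=120)
E
python3 - <<'E'
from h import *
K=keys(); d=K["power"][0]-K["start"][0]; yaw=np.arctan2(-d[0],d[1]); n,qs=keyrot(yaw); X=K["power"][0]
move_straight([*map(float,X+n*8)],v=120)
press2("program"); print(current_time())
E
```

```text
program True depth -25.81 [11.  12.9 13.4 12. ]
25.825
```

View pics/p_program.png

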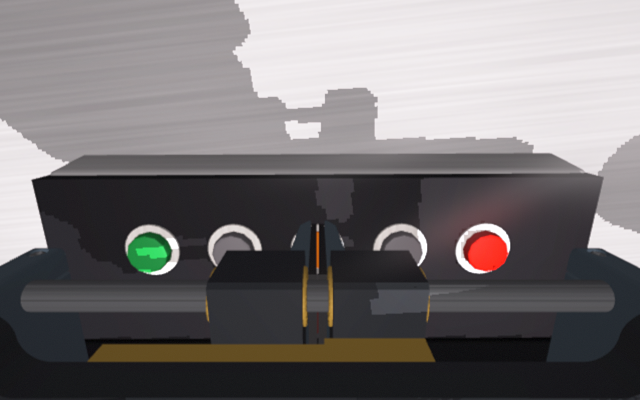

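Orange is under the tips with 11–13 N against its stop, and red at (486,252) is back up. Now green. I'll also estimate where the tall bystanders stand relative to the gripper body at each tin.

Run:
```python
from h import *
press2("start")
p=current_position(); print(p,current_time())
move_straight([float(p[0])-20,float(p[1])-20,260],v=250); 
PT=camera_params("top");PS=camera_params("scene")
def pm(P): return P["mtx"]@np.c_[P["R"],P["t"]]
def c(b,f=.5): return np.array([(b[0]+b[2])/2,b[1]+(b[3]-b[1])*f],float)
S={"shaker":([345,155,370,185],[294,208,321,257],100),"jug":([370,164,406,198],[260,226,294,267],60),"syrup":([431,164,465,194],[202,244,233,293],105),"jigger":([470,179,488,194],[172,276,191,299],37)}
for k,(t,s,h) in S.items():
    X=cv2.triangulatePoints(pm(PT),pm(PS),c(t),c(s)); print(k,(X[:3]/X[3]).ravel().round(),ray("top",*c(t),h,PT).round())
for nm,x,y,a in(("t1",501,-48,27.9),("t2",479.3,-264.7,26.7),("t3",540.3,-397.5,-13.3)):
    for X in((x,y),):
        b=pick([x,y,62],downrot(np.radians(a+90))); print(nm,np.round(b[1],2),np.round(pick([x,y,262],downrot(np.radians(a+90)))[1],2))
        print([proj("scene",(x,y,124),PS).round(),proj("top",(x,y,124),PT).round()])
print(current_time())
```

```text
start True depth -25.91 [13.6 12.5 12.7 11.8]
[472.56586435 219.80750002  75.32967322] 28.0667
shaker [722. -14. 103.] [722. -14. 100.]
jug [ 694. -116.   64.] [ 694. -119.   60.]
syrup [ 696. -310.   88.] [ 694. -302.  105.]
jigger [ 679. -426.   48.] [ 681. -429.   37.]
t1 [-0.21  0.52  1.79 -0.    0.83  0.87] [-0.21  0.26  1.54 -0.    1.34  0.87]
[array([268., 189.]), array([369., 239.])]
t2 [-0.61  0.56  1.68 -0.    0.9   0.49] [-0.61  0.33  1.45 -0.    1.37  0.49]
[array([207., 208.]), array([440., 247.])]
t3 [-0.72  0.7   1.36 -0.    1.08  1.08] [-0.72  0.51  1.13 -0.    1.5   1.08]
[array([172., 237.]), array([482., 227.])]
28.9667
```

View pics/p_start.png

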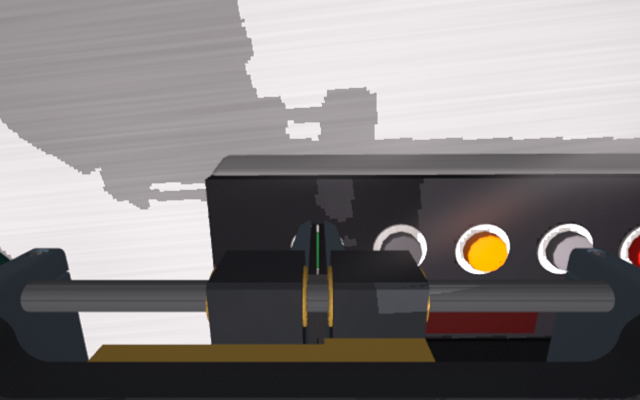

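Green is under the tips at 12–13 N, and the bystanders stand at x of about 680–720, well clear of the grasps. Next I'll go over the first tin with the jaws open.

```bash
cat >> h.py <<'E'
T={"t1":(501.0,-48.0,27.9),"t2":(479.3,-264.7,26.7),"t3":(540.3,-397.5,-13.3)}
def tq(t):
    x,y,a=T[t]; return pick([x,y,200],downrot(np.radians(a+90)))[0]
def over(t,z=190.):
    x,y,a=T[t]; move_ptp([x,y,z],tq(t))
def shot(f,cam="wrist"):
    P=camera_params(cam); im=read_camera(cam); cv2.imwrite(f"pics/{f}.png",im[:,:,::-1]); return P
def ft(n=6):
    F=[]
    for i in range(n): F.append(current_ft_force()); pause(.02)
    return np.mean(F,0),np.std(F,0)
E
python3 - <<'E'
from h import *
set_gripper(1.0,30); over("t1")
P=shot("t1a"); print(proj("",(501,-48,124),P)); pause(.1); print(ft(), current_time(),current_grip_width())
E
```

```text
[317.47708053 207.49216269]
(array([ 0.13323782, -0.25807701,  0.42207289]), array([0.4964925 , 0.31745671, 0.57442821])) 32.3833 1.0027936960328907
```

View pics/t1a.png

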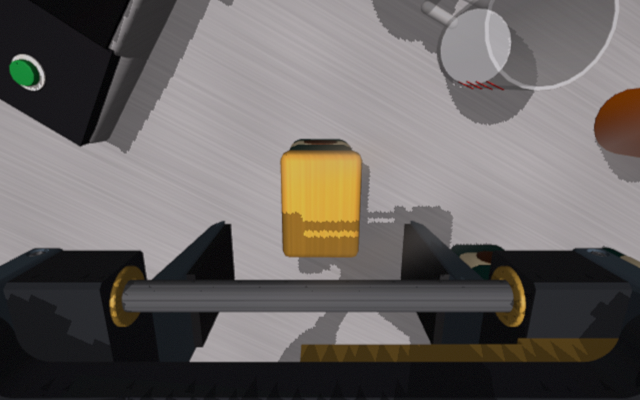

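The tin is centred between the jaws: lid at columns 281–361, pads at 233 and 403. Going down under guard, gripping and weighing.

```bash
cat >> h.py <<'E'
def weigh(t,z=55.,lift=70.,force=30,hold=False):
    x,y,a=T[t]
    pause(.05); f0,s0=ft(8)
    h=move_straight([x,y,z],v=130,guard=10)
    print("descend stop",h,np.round(current_position(),1)); 
    if h: return None
    set_gripper(0.0,force); gw=current_grip_width(); 
    move_straight([x,y,z+lift],v=100); pause(.15)
    f1,s1=ft(12)
    print(t,"grip mm %.1f"%(gw*91),"dF",(f1-f0).round(2),"std",s1.round(2),"t",current_time())
    return float(f1[2]-f0[2])
E
python3 - <<'E'
from h import *
w=weigh("t1"); P=shot("t1b"); shot("t1s","scene")
x,y,a=T["t1"]; print(proj("scene",(x,y,70)))
E
```

```text
descend stop False [501.4 -48.1  55.5]
t1 grip mm 62.1 dF [ 0.23  0.16 -2.14] std [0.45 0.33 0.52] t 35.5167
[269.85849496 199.78041851]
```

View pics/t1s.png

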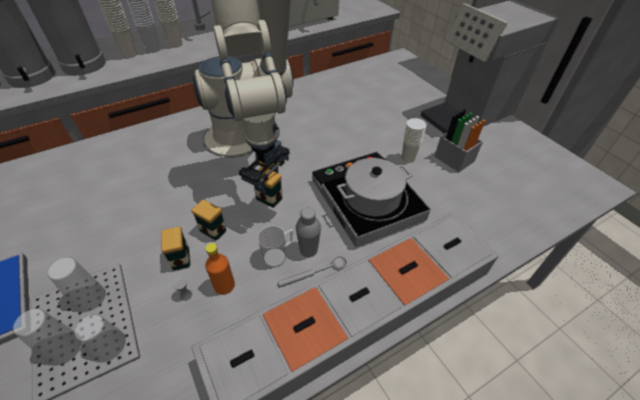

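View pics/t1b.png

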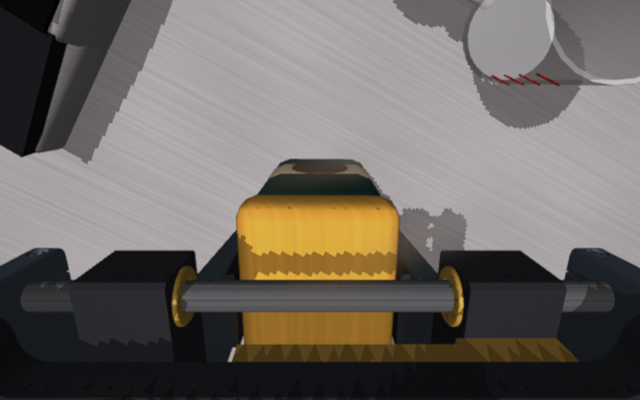

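Run:
```python
from h import *
im=cv2.imread("pics/t1s.png"); i0=cv2.imread("pics/scene0.png")
cv2.imwrite("pics/t1sz.png",cv2.resize(np.hstack([im[140:230,225:310],i0[140:230,225:310]]),None,fx=4.5,fy=4.5,interpolation=cv2.INTER_CUBIC))
for z in (0,70,124,194): print(z,proj("scene",(501,-48,z)))
```

```text
0 [271.53626993 212.40301183]
70 [269.85849496 199.78041851]
124 [268.47390566 189.36358198]
194 [266.54870203 174.87948086]
```

View pics/t1sz.png

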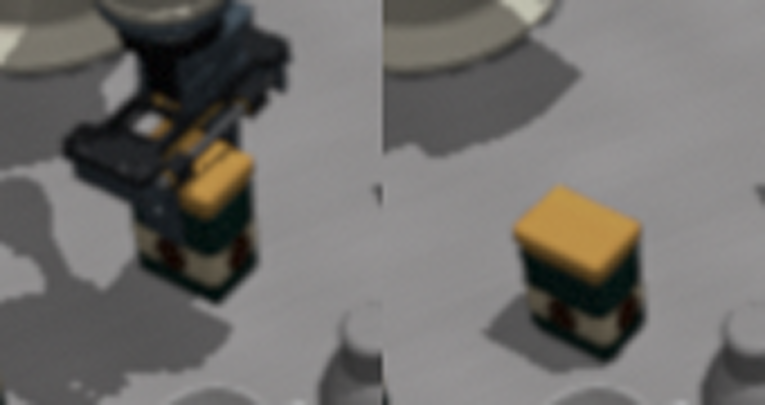

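Tin 1 hangs upright about 70 mm up and weighs only 2.1 N, so it's a light one. I'll set it down and go to tin 2.

Run:
```python
from h import *
x,y,a=T["t1"]
move_straight([x,y,62.],v=100); move_straight([x,y,53.],v=20,guard=3); print(np.round(current_position(),1))
set_gripper(1.0); move_straight([x,y,190.],v=180)
over("t2"); print(current_time())
P=shot("t2a"); print(proj("",(*T["t2"][:2],124),P))
```

```text
[501.6 -48.4  54.9]
39.2
[318.57328781 207.95594054]
```

View pics/t2a.png

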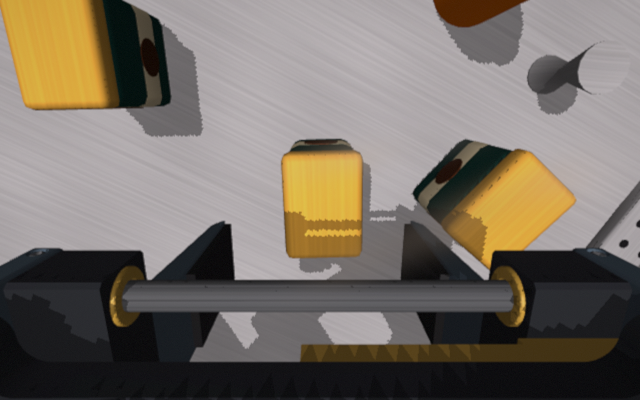

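Tin 2 is centred too (columns 282–362). Weighing it.

```bash
python3 - <<'E'
from h import *
w=weigh("t2"); 
if w is not None and w>-4.2:
    x,y,a=T["t2"]
    move_straight([x,y,62.],v=100); move_straight([x,y,53.],v=20,guard=3); print(np.round(current_position(),1))
    set_gripper(1.0); move_straight([x,y,190.],v=180)
    over("t3"); print(current_time())
    P=shot("t3a"); print(proj("",(*T["t3"][:2],124),P))
else:
    shot("t2b")
E
ls -t pics | head -2
```

```text
descend stop False [ 479.6 -264.9   55.6]
t2 grip mm 62.1 dF [ 0.03 -0.15 -5.8 ] std [0.45 0.66 0.41] t 42.375
t2b.png
t2a.png
```

Tin 2 pulls 5.8 N. The brief says the heaviest gives over 5 N and the others under 4 N, so this is the heaviest. I'll lift it higher and check.

Run:
```python
from h import *
x,y,a=T["t2"]
move_straight([x,y,240.],v=100); pause(.3)
print(np.round(current_position(),1),ft(10)[0].round(2),current_grip_width()*91,np.abs(current_dq()).max())
shot("fin_s","scene"); shot("fin_t","top"); shot("fin_w")
im=cv2.imread("pics/fin_s.png"); cv2.imwrite("pics/fin_sz.png",cv2.resize(im[110:290,130:320],None,fx=3.2,fy=3.2,interpolation=cv2.INTER_CUBIC))
print(proj("scene",(x,y,185)),proj("scene",(x,y,309))); print(current_time())
```

```text
[ 479.2 -264.6  239.8] [ 0.25  0.2  -5.3 ] 62.204224932001814 0.0006808670337821904
[202.66506537 195.88914157] [193.39890505 167.39749598]
44.3417
```

View pics/fin_sz.png

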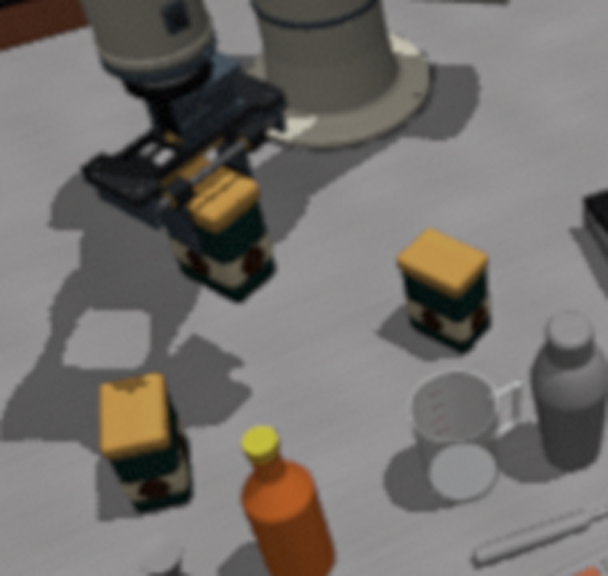

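View pics/fin_t.png

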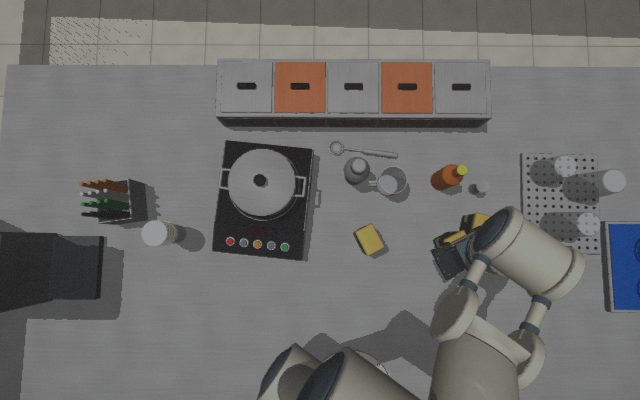

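View pics/fin_w.png

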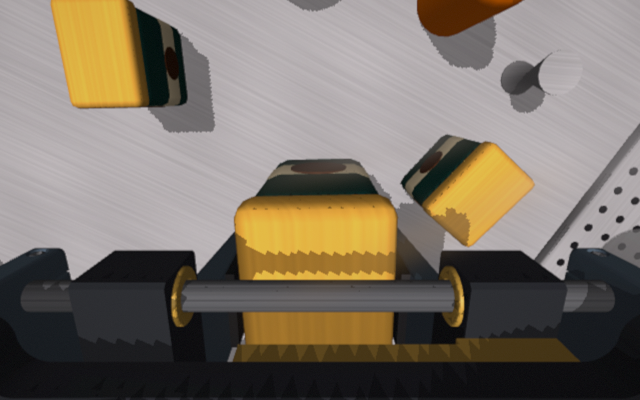

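The scene crop shows tin 2 hanging upright at about (225,240), with its underside around 185 mm up. Tin 1 at (445,290) and tin 3 at (145,440) stand upright and clear. The top view shows the bystanders where they started. Handing in.

Run:
```python
from h import *
print(ft(6)[0].round(2), current_time()); close_job()
```

```text
[-0.49  0.08 -5.33] 44.4417
the job is handed in; nothing more can be done
```

I pressed red, orange and green in that order, then handed the job in at 44.4 s, still holding the heaviest tin in the gripper. No verdict was reported.

- **Keys:** each one went down to its stop, where the force rose to 10–14 N. I pressed red twice, because the first press stopped at about 4 N and may not have been fully down. Two earlier tries at red met nothing, because the closed fingertips touched 20 mm later than the stated geometry implied. The grey keys weren't touched.
- **Weighing:** the tin nearest the hob weighs about 2.1 N and is back standing on the counter. The middle one weighs 5.3–5.8 N. I did not lift the third tin: the brief says only the heaviest gives over 5 N, so it has to be lighter.
- **Last checks:**
  - The grip is steady at 62 mm and the joints are still.
  - The held tin is upright with its underside about 185 mm up.
  - The other two tins stand upright and clear.
  - The bystanders look unmoved in the top view.

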